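# Tighten the heel press with the click wrench

### The arm

A 7-joint arm with a two-finger parallel gripper is mounted at the origin on the work surface. World frame = base frame: x ahead of the robot, y to its left, z up, the work surface at z = 0. Lengths are in m, angles in rad, forces in N, time in s.
With the tool pointing down it reaches from about 0.425 to 0.875 m from the base axis. Payload 8.4 kg.
Tool frame: the origin (TCP) lies midway between the tips of the shut fingers; the grasp point (between the pads) lies 19 mm behind it; z points along the fingers, y is the line along which they close (so a half turn about z gives the same grasp; the last joint's range is limited). The gripper opens to 87 mm and grips with 3 to 60 N. Pads are 19 mm wide; open, the fingers measure 117 mm over their backs; the gripper's body (75 mm by 190 mm) begins 51 mm behind the grasp point.
Start: joints at [-1.239, 0.333, 0.04, 1.465, -0.013, 1.343, -0.059], TCP at [0.271, 0.591, 0.223] pointing down, gripper open.
Joint ranges: [-2.58, 2.58], [-0.38, 2.09], [-1.3, 1.39], [0.25, 2.4], [-1.5, 4.64], [0.08, 2.09], [-2.65, 2.65]. Speed limits (rad/s): [2.22, 2.22, 2.79, 2.79, 3.14, 3.14, 3.14].

### API

Orientations are given as a rotation vector (axis times angle).
In Python, from station import ctrl gives the robot as it stands. The module is installed in compiled form; this text tells all that it offers.
- The arm moves only by the tool arm_command, never from a script. Its argument "targets" is a list of rows, each a list of 3 entries, a list of its own where there are three numbers: the opening, from -1 (shut) to 1 (fully open), so that 0 is half open, then the shift along the tool's x, y, z scaled (see below), then the turn, a rotation vector about the tool's x, y, z scaled (see below). A call has 1 to 10 rows; each row is the pose to reach, as a shift and turn from the pose commanded when the call began, along the tool's axes at that moment; what a row does not reach only later rows make up. The controller multiplies each number of a shift by 40 cm and each number of a turn by 45 degrees. A row lasts 1/10 s, in which the tool goes at most 50 mm and 8.59 degrees, less where a joint would pass 70% of its speed; a pose out of reach is approached as far as the arm can. A call with a number of a shift or a turn outside -1 to 1 is refused whole. A call with a gripper value outside its range is refused whole. The fingers move at their own pace and stop on an object; "squeeze" is the grip in N (left out, the last holds). Time passes only in rows, so rows that repeat a pose let the fingers close. It gives the time, the measured TCP pose, the force, the opening and the grip force at its end, in the units of the state.
- ctrl.get_obs(): the state, without advancing time (a new reading comes with each control period).
- ctrl.camera(name): name is "scene" or "side" or "wrist"; returns the picture (480x640x3 uint8, red, green, blue); there is no depth.
- ctrl.camera_model(name): a dict with "fx", "fy", "cx", "cy" (pixels), "xyz" and "attitude" of the camera in the world; the wrist camera has in their place "mount" (4x4, takes a point from camera to tool coordinates, whose origin is the TCP and whose axes are the flange's). Camera axes: x right, y down, z forward; pixel columns grow to the right and rows downward; lengths in m; the calibration is good to about 2 mm. A picture is of the moment at which its call begins: read the wrist's pose just before it. camera_model takes no time and is no camera call.
- ctrl.sign_off(): hands the job in; it is judged then, once.
The state is a dict: "time": time; "qpos": joint angles; "qd": joint speeds; "tau": joint torques, N m; "tcp_pos": TCP position; "orientation": TCP orientation; "contact_force": force on the tool from outside, world axes, zero at the start; "ft_torque": the same for the moment, N m; "finger_gap": finger opening in m; "grasp_force": force on a finger pad.
Only numpy, scipy, OpenCV 4.12 (cv2) and the standard library are available. Lean on these libraries where they do the work, as an engineer would, in place of code of your own. Each camera call takes 0.05 s, during which the arm holds its last target. There are 200 camera calls.

### The job

A shoe stands in the heel press with a freshly glued heel. Lay the click wrench fully and squarely over the flat tang of the press screw, tighten the screw clockwise (seen from above) by the wrench's handle until the wrench clicks, and stop at once: pulling on past the click crushes the heel. Then let the handle spring back and leave the wrench sitting on the screw, the screw still tight; do not disturb the other things on the bench.

Things in the scene. Friction and masses are not known exactly. Their poses are not given: they have to be found in the camera images.
- wrench: Click wrench, about 0.5 kg, steel, black rubber grip, lying slot down as used. Origin: centre of the underside (mouth) of its head; x along the handle, away from the head; z up. Head: block 59 (x) x 33 (y) x 31 mm high; slot open below, 43 (x) x 13 (y) x 19 mm deep, centred on the origin. Gives the head's pose, not the handle's. On the tang the head has 0.1 rad of play each way.
- wrench_hold (a point): Good place to pick the wrench up: its balance point, inside the head, 15 mm from its origin along x, 16 mm above the mouth; pinch the head's two long flat sides here (33 mm apart, along y). Let go on the screw, the wrench stays level. The handle's flat steel shank is 12 mm wide, z 8 to 24 mm, from x 30 to 112 mm.
- wrench_grip (a point): Middle of the round rubber grip (32 mm in diameter, 80 mm long) while the handle is straight: 150 mm from the wrench's origin, 16 mm above the mouth (this point moves with the head). Rigid with the head until 8 N square to it here; then the handle breaks over clockwise about the head's axis: the force drops to about a third within 0.13 rad, screw standing still; there it meets a stop, and more pull overtightens the screw. Let go, it springs back.
- pin_top (a point): Tip of the brass tell-tale pin, 8 mm in diameter, in the middle of the top of the wrench's head. At rest 36 mm above the wrench's origin; it rises 2.6 mm more as the handle breaks over and sinks back when the handle springs back.
- press: Heel press, fixed: grey base plate 170 x 170 x 20 mm, two posts, grey bridge bar 42 (x) x 165 (y) mm with its top 165 mm above the bench; in it a brown shoe, sole up, heel below the screw, toe towards the press's +x, 220 mm from the screw's axis and lower than the bridge. Origin: on the bench, under the screw's axis; z up.
- screw_seat (a point): On the screw's vertical axis, at the top face of the screw's round collar (56 mm in diameter), 173 mm above the bench. The mouth of the wrench's head rests here when it is fully down.
- screw_tang (a point): Top of the screw's tang, on its axis, 17 mm above the collar. Tang: flat steel, 40 mm long (x) x 10 thick (y) x 17 high, rounded top; turns with the screw. The wrench fits over it, handle along its +x or -x. Clockwise from above (negative yaw) tightens, the other way loosens; no ratchet. Stiff from the start (0.5-0.9 N m), stiffer to the click after 0.4 to 1.0 rad, different every time.
- pad_face (a point): Centre of the underside of the rubber press pad (44 mm in diameter) on the heel, below the bridge, on the screw's axis. It moves down 0.5 mm per rad of screw turning; slack is 134.5 mm above the bench, at the click it is about 0.4 mm lower.
- brush: Wooden shoe brush, about 165 x 32 x 30 mm; bystander. Origin under its middle; x along its length.
- tin_small: Polish tin, 74 mm in diameter, 28 mm high; bystander. Origin under its centre.
- tin_stack: Two stacked polish tins as one piece, 82 mm in diameter, 56 mm high; bystander. Origin under its centre.
- jar: Glass cream jar, 54 mm in diameter, 50 mm high; bystander. Origin under its centre.
- tube: Cream tube, about 100 x 34 x 18 mm; bystander. Origin under its middle.
- folder: Flat bone folder, 140 x 22 x 6 mm; bystander. Origin under its centre.
- screwdriver: Screwdriver lying on the bench, handle to its -x; bystander.
There are look-alikes about, which are no part of the job. There is more than one size of the wrench; the job needs the larger.

How it is judged:
On the way, in this order (a step that is already met when the one before it is completed fails the run):
1. the wrench's head sits fully and squarely over the tang, on the screw's collar (horizontal distance between wrench and screw_seat below 0.006 m and z of wrench in the frame of screw_seat below 0.004 m and angle between wrench's own z axis and vertical below 0.08 rad), for 0.2 s.
2. the wrench, still seated, has clicked (handle broken over, pin up) (all of step 1 and z of pin_top in the frame of wrench above 0.0368 m), for 0.03 s.
At the end, for the whole second after the job is handed in: Wrench over the tang on the collar (head within 6 mm of the screw axis, mouth within 4 mm of the collar, tilt under 0.08 rad), at rest, let go, handle sprung back (pin less than 0.4 mm up); screw still tight: pad 0.325 to 0.445 mm below slack (at click: 0.4 mm) (all of step 1 and z of pin_top in the frame of wrench below 0.0364 m and height (world z) of pad_face between 0.134055 and 0.134175 m and linear speed of wrench below 0.01 m/s); the robot touches nothing.
It fails at once if the screw is overtightened: the handle is pulled on past the end of the break-over and turns the screw about 0.1 rad past the click (pad more than 0.445 mm below slack) (height (world z) of pad_face below 0.134055 m).
It fails at once if a bystander near the work (brush, tube, folder, screwdriver, tins, jar) is moved more than 30 mm (distance of any of brush, tin_small, tin_stack, jar, tube, folder, screwdriver from where it was at the start of the episode above 0.03 m).
It also fails if it takes over 72 s, if anything falls off the work surface, if the arm or the gripper's body presses on something with over 40 N, if the wrist force passes 120 N, or if a joint passes its speed limit or range.

## Working session

There is one attempt and no reset: what is moved stays moved. The work goes in short steps, Python scripts to look and compute and a tool call to move; the robot and the scene stay as the last step left them, time stands still between calls to the robot, and variables do not carry over. Pictures are saved under pics/ and viewed, at most 10 in all, crops included, and the job is handed in when it is done.

Besides the shell and the picture viewer there is one more tool, called after "Call:" in YAML: its name, and indented under it one key for each argument. arm_command: Moves the arm, as the interface text tells. Its arguments: {"type":"object","properties":{"targets":{"type":"array","items":{"type":"array"}},"squeeze":{"type":"number"}},"required":["targets"]}

```bash
mkdir -p pics; ls
python3 - <<'E'
from station import ctrl
import cv2,numpy as np
o=ctrl.get_obs();print({k:np.round(v,4) for k,v in o.items()})
for n in("scene","side"):
    im=ctrl.camera(n);cv2.imwrite(f"pics/{n}0.png",im[:,:,::-1])
for n in("scene","side","wrist"):print(n,ctrl.camera_model(n))
E
```

```text
pics
{'time': np.float64(0.0), 'qpos': array([-1.2392,  0.3339,  0.0399,  1.4663, -0.0134,  1.3433, -0.0585]), 'qd': array([ 0.0009,  0.0001,  0.0008,  0.0011, -0.0004, -0.0012,  0.0007]), 'tau': array([-1.20000e-03, -6.56337e+01,  1.33430e+00, -4.03832e+01,
       -6.00000e-02,  4.42000e-02,  1.00000e-04]), 'tcp_pos': array([0.2713, 0.5902, 0.2217]), 'orientation': array([-6.7150e-01, -3.0687e+00,  2.5000e-03]), 'contact_force': array([ 0.21  ,  0.5595, -0.3602]), 'ft_torque': array([ 0.0288, -0.0142, -0.0426]), 'grasp_force': np.float64(0.0), 'finger_gap': np.float64(0.0871)}
scene {'fx': 465.21219167009616, 'fy': 465.21219167009616, 'cx': 318.63612064355266, 'cy': 233.90612803158703, 'xyz': array([0.95604501, 0.61113104, 0.69901546]), 'attitude': array([-0.80181012, -2.42926292,  1.30309164])}
side {'fx': 445.09569048443535, 'fy': 445.09569048443535, 'cx': 314.4733974433492, 'cy': 239.77362643090345, 'xyz': array([ 0.17708209, -0.68031257,  0.94066589]), 'attitude': array([-2.39879008,  0.5051536 , -0.19962794])}
wrist {'fx': 375.9600299301802, 'fy': 375.9600299301802, 'cx': 322.54194660024166, 'cy': 238.62055549356336, 'mount': array([[ 1.26580418e-03, -9.66622151e-01, -2.56203074e-01,
         6.97953112e-02],
       [ 9.99998776e-01,  1.45922007e-03, -5.64832463e-04,
         6.42116840e-04],
       [ 9.19836239e-04, -2.56202045e-01,  9.66622815e-01,
        -1.63545539e-01],
       [ 0.00000000e+00,  0.00000000e+00,  0.00000000e+00,
         1.00000000e+00]])}
```

View pics/scene0.png

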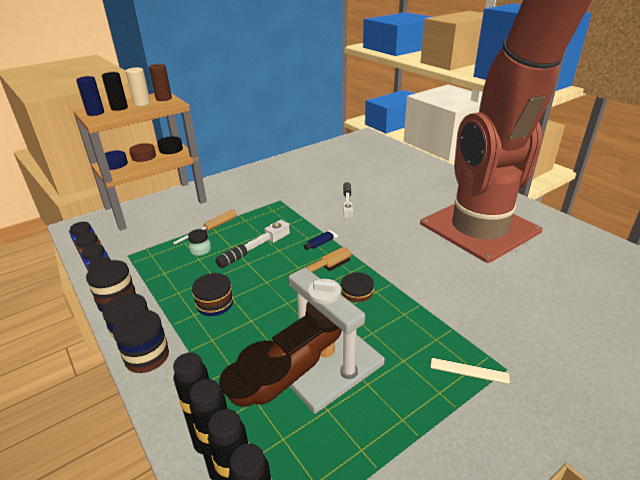

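View pics/side0.png

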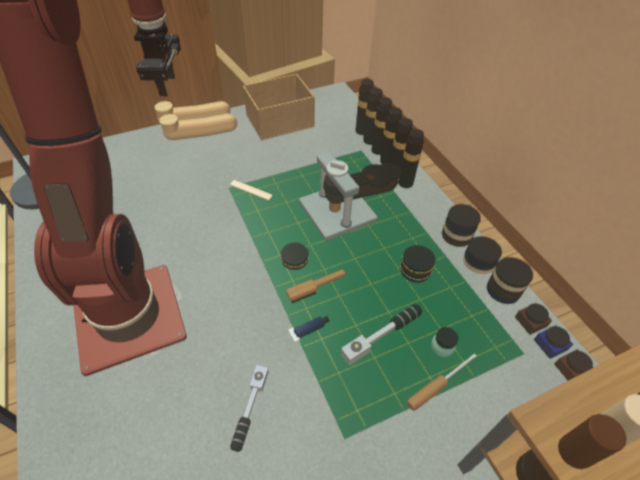

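The scene view shows the large wrench's head at about (277,231) and its grip at (231,257). In the side view they are at (356,348) and (407,318). The tang is at (324,287) in the scene view and (338,167) in the side view. The small look-alike wrench is off the mat. I'll crop closer on the wrench and the tang.

```bash
cat > h.py <<'E'
import numpy as np,cv2
from scipy.spatial.transform import Rotation as R
from station import ctrl
def cam(n,obs=None):
    m=ctrl.camera_model(n);K=np.array([[m['fx'],0,m['cx']],[0,m['fy'],m['cy']],[0,0,1]])
    if n=='wrist':
        o=obs or ctrl.get_obs();T=np.eye(4);T[:3,:3]=R.from_rotvec(o['orientation']).as_matrix();T[:3,3]=o['tcp_pos'];T=T@m['mount']
        return K,T[:3,:3],T[:3,3]
    return K,R.from_rotvec(m['attitude']).as_matrix(),np.array(m['xyz'])
def ray(c,p):
    d=c[1]@np.linalg.inv(c[0])@np.array([p[0],p[1],1.]);return d/np.linalg.norm(d)
def atz(c,p,z):
    d=ray(c,p);return c[2]+d*(z-c[2][2])/d[2]
def tri(cs,ps):
    A=0;b=0;
    for c,p in zip(cs,ps):
        d=ray(c,p);M=np.eye(3)-np.outer(d,d);A=A+M;b=b+M@c[2]
    X=np.linalg.solve(A,b);return X
def proj(c,X):
    q=c[0]@(c[1].T@(np.array(X)-c[2]));return q[:2]/q[2]
E
python3 - <<'E'
from h import *
S=cam('scene');D=cam('side')
for n,a,b in (('pin',(278,229),(355,346)),('grip',(231,257),(407,318)),('tang',(324,287),(338,166))):
    X=tri([S,D],[a,b]);print(n,X.round(4),proj(S,X)-a,proj(D,X)-b)
t=[]
for n,(x,y) in (('scene',(272,233)),('side',(363,345)),('scene',(324,290)),('side',(338,167))):
    im=cv2.imread(f'pics/{n}0.png');c=im[y-18:y+19,x-25:x+25];t.append(cv2.resize(c,(400,296),interpolation=cv2.INTER_CUBIC))
cv2.imwrite('pics/t.png',np.vstack([np.hstack(t[:2]),np.hstack(t[2:])]))
E
```

```text
pin [ 0.4552 -0.2977  0.0225] [-1.14546272  0.02876751] [-1.34844055 -0.1235324 ]
grip [ 0.6057 -0.2781  0.0107] [-1.34478051 -0.09042605] [-1.40793143  0.00841029]
tang [0.6032 0.1124 0.1765] [-1.97425201  0.23103645] [-1.29013062 -0.20355173]
```

View pics/t.png

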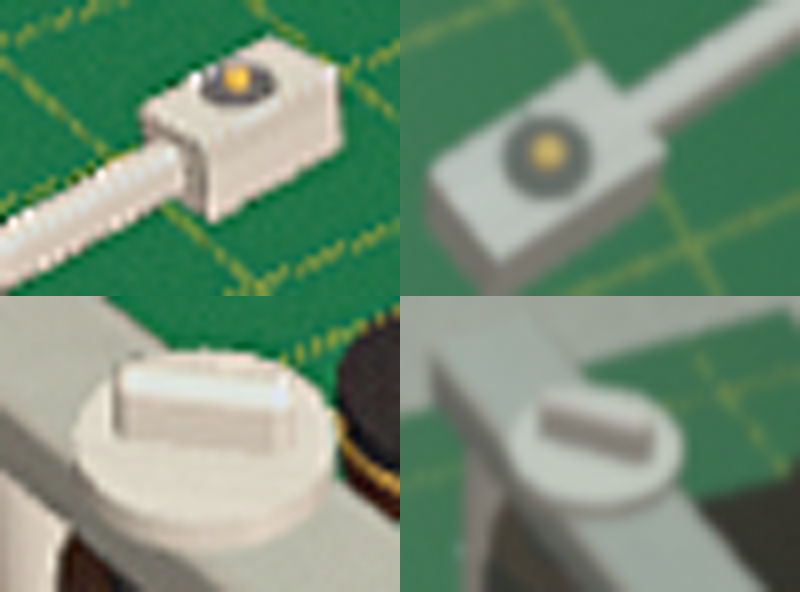

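Run:
```python
from h import *
S=cam('scene');D=cam('side')
def px(x,y,o):return (o[0]+(x%400)/8-.5,o[1]+(y%296)/8-.5)
s1=(247,215);d1=(338,327);s2=(299,272);d2=(313,149)
X=tri([S,D],[px(237,78,s1),px(547,152,d1)]);print('pin',X,atz(S,px(237,78,s1),.036),atz(D,px(547,152,d1),.036))
for nm,a,b,z in (('tang',(203,380),(600,417),.19),('collar',(205,438),(597,444),.173)):
    a=px(*a,s2);b=px(*b,d2);X=tri([S,D],[a,b]);print(nm,X,proj(S,X)-a,proj(D,X)-b,atz(S,a,z),atz(D,b,z))
for c,p,q,o,z in((S,(118,375),(290,390),s2,.19),(D,(545,398),(655,440),d2,.19)):
    v=atz(c,px(*q,o),z)-atz(c,px(*p,o),z);print('tangdir',np.linalg.norm(v),np.degrees(np.arctan2(v[1],v[0])))
# wrench dir: top face edges of head: side long edges z=.031
for c,p,q,o in((D,(432,175),(590,65),d1),(D,(503,262),(665,150),d1),(S,(147,112),(268,40),s1)):
    v=atz(c,px(*q,o),.031)-atz(c,px(*p,o),.031);print('edge',np.linalg.norm(v),np.degrees(np.arctan2(v[1],v[0])))
g=atz(S,(231,257),.016),atz(D,(407,318),.016);print(g)
for n,a,b,z in (('tin_small',(357,284),(294,251),.028),('stack',(211,284),(418,258),.056),('brush',(333,260),(316,286),.02),('jar',(199,238),(446,338),.05),('tube',(321,240),(309,328),.01)):print(n,atz(S,a,z),atz(D,b,z))
# bridge dir in side
print(ctrl.get_obs()['time'])
```

```text
pin [ 0.45503414 -0.30315906  0.03472464] [ 0.45464976 -0.3004451   0.036     ] [ 0.45608207 -0.30449396  0.036     ]
tang [0.6014408  0.11109566 0.18600289] [-1.55048734  0.18477981] [-1.01610858 -0.16157957] [0.60182632 0.11619763 0.19      ] [0.60132582 0.1052936  0.19      ]
collar [0.60267292 0.11360689 0.17216543] [-1.36915901  0.16237803] [-0.89395711 -0.14104512] [0.60111077 0.11548099 0.173     ] [0.604119   0.11131397 0.173     ]
tangdir 0.03686479048285436 134.93485906853135
tangdir 0.04024470560457996 -54.17405034891294
edge 0.057399772727324515 12.42814305027826
edge 0.057727669387317875 11.533846653248334
edge 0.05658232224302593 -166.4224520675805
(array([ 0.60593781, -0.2688586 ,  0.016     ]), array([ 0.60631702, -0.28176204,  0.016     ]))
tin_small [0.43477596 0.00885626 0.028     ] [0.43452034 0.00449269 0.028     ]
stack [ 0.70532324 -0.1561045   0.056     ] [ 0.70455937 -0.16204767  0.056     ]
brush [ 0.41736777 -0.10186641  0.02      ] [ 0.44458391 -0.11449221  0.02      ]
jar [ 0.65069149 -0.34541862  0.05      ] [ 0.64312865 -0.37452693  0.05      ]
tube [ 0.38216694 -0.19957     0.01      ] [ 0.3840527  -0.20977167  0.01      ]
0.1
```

```bash
cat >> h.py <<'E'
def go(xyz,yaw):  # yaw = world heading of tool x, tool pointing down; prints scaled shift/turn
    o=ctrl.get_obs();Rc=R.from_rotvec(o['orientation'])
    sh=Rc.inv().apply(np.array(xyz)-o['tcp_pos'])/.4
    T=R.from_matrix(np.array([[np.cos(yaw),np.sin(yaw),0],[np.sin(yaw),-np.cos(yaw),0],[0,0,-1]]))
    tu=(Rc.inv()*T).as_rotvec()/(np.pi/4)
    print('t',o['time'].round(2),'shift',sh.round(4),'turn',tu.round(4))
E
python3 -c "
from h import *
go((.602,.1125,.29),np.radians(130))"
```

```text
Traceback (most recent call last):
  File "h.py", line 26, in go
    print('t',o['time'].round(2),'shift',sh.round(4),'turn',tu.round(4))
              ^^^^^^^^^^^^^^^
AttributeError: 'float' object has no attribute 'round'
```

```bash
sed -i "s/o\['time'\].round(2)/round(float(o['time']),2)/" h.py
python3 -c "
from h import *
go((.602,.1125,.29),np.radians(130))"
```

```text
t 0.1 shift [-1.25   -0.7402 -0.1694] turn [-1.700e-03  5.000e-04  5.626e-01]
```

Call:
arm_command:
  targets:
    - [1, [-0.1, -0.06, -0.1], [0, 0, 0.1]]
    - [1, [-0.9, -0.53, -0.17], [0, 0, 0.56]]
    - [1, [-0.9, -0.53, -0.17], [0, 0, 0.56]]
    - [1, [-0.9, -0.53, -0.17], [0, 0, 0.56]]
    - [1, [-0.9, -0.53, -0.17], [0, 0, 0.56]]
    - [1, [-0.9, -0.53, -0.17], [0, 0, 0.56]]
    - [1, [-0.9, -0.53, -0.17], [0, 0, 0.56]]
    - [1, [-0.9, -0.53, -0.17], [0, 0, 0.56]]
    - [1, [-0.9, -0.53, -0.17], [0, 0, 0.56]]
    - [1, [-0.9, -0.53, -0.17], [0, 0, 0.56]]

```text
time: 1.1
tcp_pos: [0.5129, 0.242, 0.291]
orientation: [1.336, 2.841, -0.001]
contact_force: [1.0, -1.0, 0.4]
finger_gap: 0.0869
grasp_force: 0.0
```

```bash
python3 -c "
from h import *
go((.602,.1125,.29),np.radians(130))"
```

```text
t 1.1 shift [-0.3914 -0.0351  0.0032] turn [ 0.0002  0.0026 -0.008 ]
```

Call:
arm_command:
  targets:
    - [1, [-0.39, -0.035, 0], [0, 0, 0]]
    - [1, [-0.39, -0.035, 0], [0, 0, 0]]
    - [1, [-0.39, -0.035, 0], [0, 0, 0]]
    - [1, [-0.39, -0.035, 0], [0, 0, 0]]
    - [1, [-0.39, -0.035, 0], [0, 0, 0]]
    - [1, [-0.39, -0.035, 0], [0, 0, 0]]
    - [1, [-0.39, -0.035, 0], [0, 0, 0]]

```text
time: 1.8
tcp_pos: [0.599, 0.1216, 0.2903]
orientation: [-1.32, -2.85, -0.001]
contact_force: [-0.6, -0.8, 0.4]
finger_gap: 0.0869
grasp_force: 0.0
```

Run:
```python
from h import *
import pickle
o=ctrl.get_obs();im=ctrl.camera('wrist');pickle.dump(o,open('w1.pkl','wb'));cv2.imwrite('pics/w1.png',im[:,:,::-1])
print(o['tcp_pos'],np.abs(o['qd']).max());c=cam('wrist',o);print(proj(c,(.602,.1125,.19)),proj(c,(.602,.1125,.173)))
```

```text
[0.59899658 0.12160104 0.29034318] 0.005115691203025683
[316.99098516 250.49780393] [317.32246578 244.22951988]
```

View pics/w1.png

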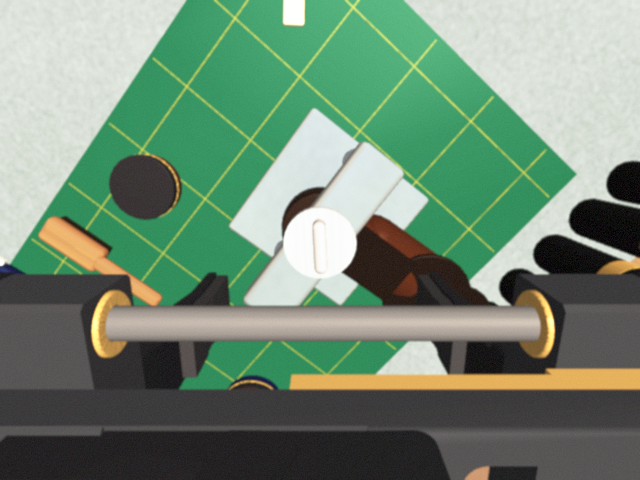

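The tang is at about (320,246) on a white collar centred at about (320,242). It is nearly upright in the picture, so it runs close to tool x. I'll refine this from an enlarged crop.

Run:
```python
from h import *
im=cv2.imread('pics/w1.png');c=im[198:288,270:370]
g=cv2.cvtColor(c,cv2.COLOR_BGR2GRAY);m=(g>236).astype(np.uint8)
m=cv2.morphologyEx(m,cv2.MORPH_OPEN,np.ones((3,3)))
cs,_=cv2.findContours(m,cv2.RETR_EXTERNAL,cv2.CHAIN_APPROX_NONE);k=max(cs,key=cv2.contourArea)
print(cv2.fitEllipse(cv2.convexHull(k)),[x+y for x,y in zip(cv2.boundingRect(k)[:2],(270,198))],cv2.boundingRect(k))
lo=np.clip((g.astype(float)-190)*4,0,255).astype(np.uint8)
lo=np.clip((c.astype(float)-200)*4.6,0,255).astype(np.uint8)
cv2.imwrite('pics/w1c.png',cv2.resize(lo,None,fx=6,fy=6,interpolation=cv2.INTER_CUBIC))
```

```text
((49.36349105834961, 44.854942321777344), (70.21380615234375, 72.48686981201172), 66.45560455322266) [284, 208] (14, 10, 72, 70)
```

View pics/w1c.png

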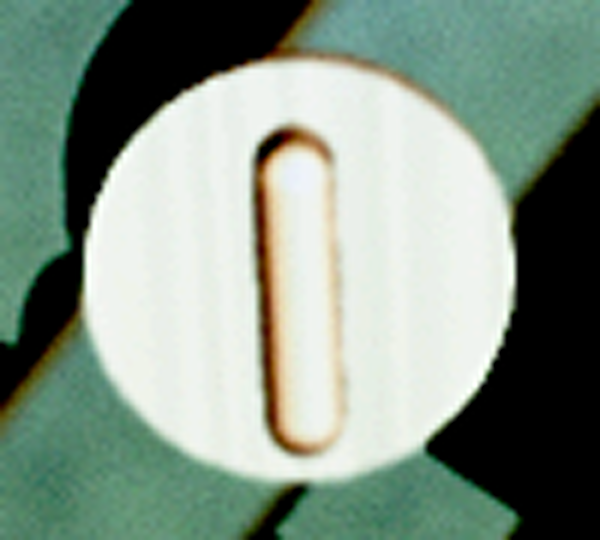

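The crop shows the collar centre at about (319.4,242.9). The tang axis runs from (318.5,222.5) to (321,269.5), leaning about 3° from the image vertical.

Run:
```python
from h import *
import pickle
o=pickle.load(open('w1.pkl','rb'));c=cam('wrist',o)
f=lambda x,y:(270+x/6-.42,198+y/6-.42)
print('collar',atz(c,(319.4,242.9),.173))
W=[atz(c,f(*p),.173) for p in((86,270),(515,270),(300,57),(300,483))];print('diam',np.linalg.norm(W[0]-W[1]),np.linalg.norm(W[2]-W[3]),sum(W)/4)
for p,q,z in(((255,170),(270,430),.18),((333,170),(343,430),.18),((296,140),(308,440),.188)):
    a=atz(c,f(*p),z);b=atz(c,f(*q),z);v=a-b;print(a,b,(a+b)/2,np.linalg.norm(v),np.degrees(np.arctan2(v[1],v[0])))
go((.470,-.300,.26),np.radians(12))
```

```text
collar [0.60253664 0.11436161 0.173     ]
diam 0.055423433288956395 0.05712141263678352 [0.60273138 0.11439574 0.173     ]
[0.58866194 0.12238684 0.18      ] [0.61210823 0.09740213 0.18      ] [0.60038508 0.10989449 0.18      ] 0.034263157199752134 133.18059415092756
[0.59606037 0.12867833 0.18      ] [0.61924732 0.10347441 0.18      ] [0.60765384 0.11607637 0.18      ] 0.0342472256855634 132.6132590229893
[0.58903983 0.12997135 0.188     ] [0.6148795  0.10173972 0.188     ] [0.60195967 0.11585554 0.188     ] 0.03827158140447813 132.46705251284675
t 1.85 shift [-0.595  -0.9273  0.0757] turn [-1.0000e-03 -7.0000e-04  2.6286e+00]
```

Call:
arm_command:
  targets:
    - [1, [-0.59, -0.925, 0.0], [0, 0, 1]]
    - [1, [-0.59, -0.925, 0.0], [0, 0, 1]]
    - [1, [-0.59, -0.925, 0.0], [0, 0, 1]]
    - [1, [-0.59, -0.925, 0.0], [0, 0, 1]]
    - [1, [-0.59, -0.925, 0.0], [0, 0, 1]]
    - [1, [-0.59, -0.925, 0.0], [0, 0, 1]]
    - [1, [-0.59, -0.925, 0.0], [0, 0, 1]]
    - [1, [-0.59, -0.925, 0.0], [0, 0, 1]]
    - [1, [-0.59, -0.925, 0.0], [0, 0, 1]]
    - [1, [-0.59, -0.925, 0.0], [0, 0, 1]]

```text
time: 2.85
tcp_pos: [0.4661, -0.3045, 0.2911]
orientation: [2.32, 2.116, -0.001]
contact_force: [-0.0, -0.4, 0.8]
finger_gap: 0.0871
grasp_force: 0.0
```

Call:
arm_command:
  targets:
    - [1, [0, 0, 0], [0, 0, 1]]
    - [1, [0, 0, 0], [0, 0, 1]]
    - [1, [0, 0, 0], [0, 0, 1]]
    - [1, [0, 0, 0], [0, 0, 1]]
    - [1, [0, 0, 0], [0, 0, 1]]
    - [1, [0, 0, 0], [0, 0, 1]]

```text
time: 3.45
tcp_pos: [0.4698, -0.2978, 0.2906]
orientation: [-2.952, -1.073, -0.001]
contact_force: [0.8, -0.2, 0.0]
finger_gap: 0.0866
grasp_force: 0.0
```

Call:
arm_command:
  targets:
    - [1, [0, 0, 0], [0, 0, 0.63]]
    - [1, [0, 0, 0], [0, 0, 0.63]]
    - [1, [0, 0, 0], [0, 0, 0.63]]
    - [1, [0, 0, 0], [0, 0, 0.63]]
    - [1, [0, 0, 0], [0, 0, 0.63]]

```text
time: 3.95
tcp_pos: [0.4697, -0.298, 0.2906]
orientation: [-3.124, -0.325, -0.001]
contact_force: [-0.2, -0.2, 0.2]
finger_gap: 0.0869
grasp_force: 0.0
```

Run:
```python
from h import *
import pickle
o=ctrl.get_obs();im=ctrl.camera('wrist');pickle.dump(o,open('w2.pkl','wb'));cv2.imwrite('pics/w2.png',im[:,:,::-1])
print(o['tcp_pos'],o['qpos'].round(2));c=cam('wrist',o);print(proj(c,(.4555,-.303,.036)))
```

```text
[ 0.46969998 -0.29801216  0.29055427] [-0.37  0.15  0.97  1.63 -0.12  1.43 -0.75]
[324.46785959 216.65988021]
```

View pics/w2.png

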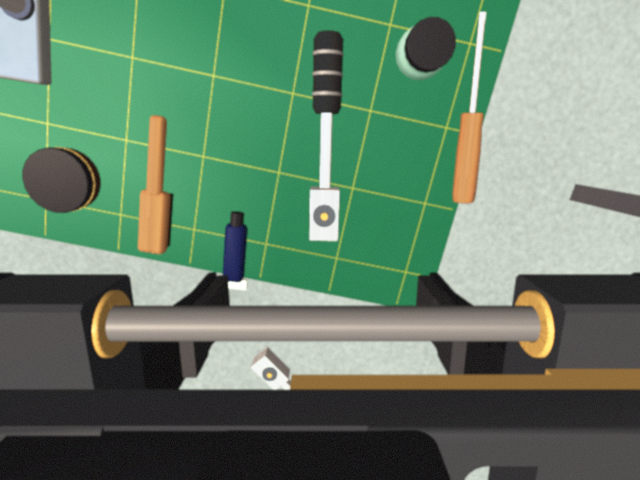

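The view confirms the wrench: pin at (324,216), shank at (325.5,150), grip end at (327.5,40). I'll fit the position and heading.

Run:
```python
from h import *
import pickle
o=pickle.load(open('w2.pkl','rb'));c=cam('wrist',o)
im=cv2.imread('pics/w2.png').astype(int);b,g,r=im[:,:,0],im[:,:,1],im[:,:,2]
m=((r-b>50)&(r>120));m[:205]=0;m[228:]=0;m[:,:314]=0;m[:,334:]=0
y,x=np.nonzero(m);p=(x.mean(),y.mean());print('pin px',p,atz(c,p,.036))
w=(r>150);ys=[];xs=[]
L=[]
for yy in list(range(120,184,3)):
    q=np.nonzero(w[yy,300:350])[0]+300;L.append(atz(c,(q.mean(),yy),.024))
L=np.array(L);k=np.polyfit(L[:,0],L[:,1],1);print('shank',np.degrees(np.arctan(k[0])))
for yy in (195,200,232):
    q=np.nonzero(w[yy,300:350])[0]+300;print(yy,q.min(),q.max(),atz(c,((q.min()+q.max())/2,yy),.031),)
P=atz(c,p,.036);A=L.mean(0)-P;h=np.arctan2(A[1],A[0]);print('pin->shank',np.degrees(h))
d=np.array([np.cos(h),np.sin(h),0]);hold=P+.015*d;print('hold',hold)
go((hold[0],hold[1],.016-.019+.005),h)
```

```text
pin px (np.float64(323.68518518518516), np.float64(216.27777777777777)) [ 0.45574777 -0.30204082  0.036     ]
shank 10.720508546543401
195 310 339 [ 0.47889652 -0.29808105  0.031     ]
200 309 339 [ 0.47321606 -0.29871144  0.031     ]
232 309 337 [ 0.43644527 -0.30534497  0.031     ]
pin->shank 10.821449088166522
hold [ 0.47048102 -0.29922458  0.036     ]
t 4.0 shift [0.0015 0.0032 0.7214] turn [-0.0006 -0.0004  0.0255]
```

Call:
arm_command:
  targets:
    - [1, [0.0015, 0.003, 0.71], [0, 0, 0.025]]
    - [1, [0.0015, 0.003, 0.71], [0, 0, 0.025]]
    - [1, [0.0015, 0.003, 0.71], [0, 0, 0.025]]
    - [1, [0.0015, 0.003, 0.71], [0, 0, 0.025]]
    - [1, [0.0015, 0.003, 0.71], [0, 0, 0.025]]
    - [1, [0.0015, 0.003, 0.71], [0, 0, 0.025]]
    - [1, [0.0015, 0.003, 0.71], [0, 0, 0.025]]
    - [1, [0.0015, 0.003, 0.71], [0, 0, 0.025]]

```text
time: 4.8
tcp_pos: [0.4697, -0.3001, 0.006]
orientation: [-3.127, -0.295, 0.002]
contact_force: [-0.1, 0.5, 0.3]
finger_gap: 0.087
grasp_force: 0.0
```

Call:
arm_command:
  targets:
    - [-0.4, [0, 0, 0], [0, 0, 0]]
    - [-0.4, [0, 0, 0], [0, 0, 0]]
    - [-0.4, [0, 0, 0], [0, 0, 0]]
    - [-0.4, [0, 0, 0], [0, 0, 0]]
    - [-0.4, [0, 0, 0], [0, 0, 0]]
    - [-0.4, [0, 0, 0], [0, 0, 0]]
    - [-0.4, [0, 0, 0], [0, 0, 0]]
    - [-0.4, [0, 0, 0], [0, 0, 0]]
  squeeze: 45

```text
time: 5.6
tcp_pos: [0.4697, -0.3004, 0.0065]
orientation: [-3.128, -0.291, 0.0]
contact_force: [0.2, -0.1, 0.0]
finger_gap: 0.0329
grasp_force: 45.0
```

Call:
arm_command:
  targets:
    - [-0.4, [0, 0, -0.1], [0, 0, 0]]
    - [-0.4, [0, 0, -0.2], [0, 0, 0]]
    - [-0.4, [0, 0, -0.3], [0, 0, 0]]
    - [-0.4, [0, 0, -0.4], [0, 0, 0]]
    - [-0.4, [0, 0, -0.5], [0, 0, 0]]
    - [-0.4, [0, 0, -0.6], [0, 0, 0]]
    - [-0.4, [0, 0, -0.6], [0, 0, 0]]
    - [-0.4, [0, 0, -0.6], [0, 0, 0]]

```text
time: 6.4
tcp_pos: [0.4697, -0.3003, 0.2462]
orientation: [-3.127, -0.292, -0.001]
contact_force: [0.4, 0.6, -6.3]
finger_gap: 0.0324
grasp_force: 45.0
```

Run:
```python
from h import *
o=ctrl.get_obs();print(o['tcp_pos'],o['contact_force'],o['ft_torque'],o['grasp_force'])
go((.5930,.1246,.2465),np.radians(132.8))
```

```text
[ 0.46965678 -0.30034392  0.24616413] [ 0.3874246  0.6240321 -6.2868496] [-0.04837565  0.20977236 -0.031924  ] 44.999490436166525
t 6.4 shift [ 4.996e-01 -9.870e-01 -1.000e-04] turn [ 1.0000e-04 -1.0000e-03 -2.7142e+00]
```

Call:
arm_command:
  targets:
    - [-0.4, [0.03, -0.06, 0], [0, 0, -0.06]]
    - [-0.4, [0.08, -0.15, 0], [0, 0, -0.16]]
    - [-0.4, [0.13, -0.25, 0], [0, 0, -0.27]]
    - [-0.4, [0.18, -0.35, 0], [0, 0, -0.38]]
    - [-0.4, [0.23, -0.45, 0], [0, 0, -0.5]]
    - [-0.4, [0.28, -0.55, 0], [0, 0, -0.62]]
    - [-0.4, [0.33, -0.65, 0], [0, 0, -0.74]]
    - [-0.4, [0.38, -0.75, 0], [0, 0, -0.84]]
    - [-0.4, [0.43, -0.85, 0], [0, 0, -0.92]]
    - [-0.4, [0.45, -0.9, 0], [0, 0, -0.95]]

```text
time: 7.4
tcp_pos: [0.5792, 0.0917, 0.2432]
orientation: [-2.8, -1.421, 0.007]
contact_force: [0.4, -0.1, -5.1]
finger_gap: 0.0324
grasp_force: 45.0
```

Call:
arm_command:
  targets:
    - [-0.4, [0, 0, 0], [0, 0, -0.1]]
    - [-0.4, [0, 0, 0], [0, 0, -0.22]]
    - [-0.4, [0, 0, 0], [0, 0, -0.34]]
    - [-0.4, [0, 0, 0], [0, 0, -0.46]]
    - [-0.4, [0, 0, 0], [0, 0, -0.58]]
    - [-0.4, [0, 0, 0], [0, 0, -0.7]]
    - [-0.4, [0, 0, 0], [0, 0, -0.8]]
    - [-0.4, [0, 0, 0], [0, 0, -0.88]]
    - [-0.4, [0, 0, 0], [0, 0, -0.88]]

```text
time: 8.3
tcp_pos: [0.5791, 0.0859, 0.2442]
orientation: [-2.161, -2.278, 0.006]
contact_force: [1.0, -0.1, -5.6]
finger_gap: 0.0328
grasp_force: 45.0
```

Call:
arm_command:
  targets:
    - [-0.4, [0, 0, 0], [0, 0, -0.1]]
    - [-0.4, [0, 0, 0], [0, 0, -0.22]]
    - [-0.4, [0, 0, 0], [0, 0, -0.34]]
    - [-0.4, [0, 0, 0], [0, 0, -0.46]]
    - [-0.4, [0, 0, 0], [0, 0, -0.58]]
    - [-0.4, [0, 0, 0], [0, 0, -0.7]]
    - [-0.4, [0, 0, 0], [0, 0, -0.8]]
    - [-0.4, [0, 0, 0], [0, 0, -0.88]]
    - [-0.4, [0, 0, 0], [0, 0, -0.88]]

```text
time: 9.2
tcp_pos: [0.5795, 0.0861, 0.2451]
orientation: [-1.264, -2.874, 0.003]
contact_force: [0.2, 0.2, -5.3]
finger_gap: 0.0326
grasp_force: 45.0
```

Run:
```python
from h import *
o=ctrl.get_obs();print(o['tcp_pos'],o['qpos'].round(2))
go((.5930,.1246,.2265),np.radians(132.8))
```

```text
[0.57950813 0.08606607 0.24506574] [-0.65  0.2   0.5   1.61 -0.1   1.35  0.61]
t 9.2 shift [0.0482 0.0901 0.0463] turn [-0.0029 -0.0013 -0.0062]
```

Call:
arm_command:
  targets:
    - [-0.4, [0.048, 0.09, 0.046], [-0.003, -0.001, -0.006]]
    - [-0.4, [0.048, 0.09, 0.046], [-0.003, -0.001, -0.006]]
    - [-0.4, [0.048, 0.09, 0.046], [-0.003, -0.001, -0.006]]
    - [-0.4, [0.048, 0.09, 0.046], [-0.003, -0.001, -0.006]]

```text
time: 9.6
tcp_pos: [0.5935, 0.1239, 0.2277]
orientation: [1.26, 2.876, 0.001]
contact_force: [1.5, -0.6, -5.3]
finger_gap: 0.0325
grasp_force: 45.0
```

Run:
```python
from h import *
o=ctrl.get_obs();print(o['tcp_pos'])
go((.5930,.1246,.2265),np.radians(132.8))
t=[]
for n,(x,y) in (('scene',(320,275)),('side',(335,160))):
    im=ctrl.camera(n)[:,:,::-1];cv2.imwrite(f'pics/{n}1.png',im);c=im[y-50:y+50,x-33:x+33];t.append(cv2.resize(c,(396,600),interpolation=cv2.INTER_CUBIC))
cv2.imwrite('pics/t2.png',np.hstack(t))
```

```text
[0.59354171 0.12392727 0.2276705 ]
t 9.6 shift [0.0022 0.0001 0.0029] turn [ 0.0013  0.0013 -0.0022]
```

View pics/t2.png

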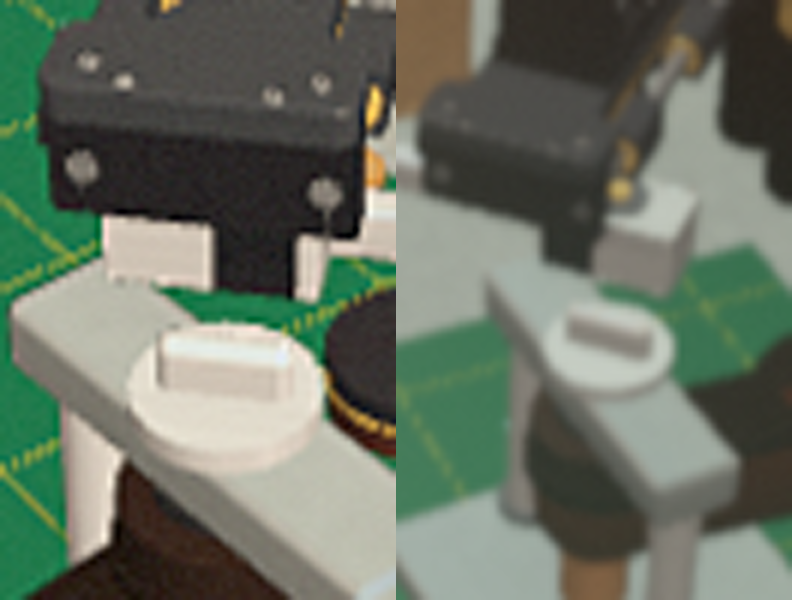

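The wrench is held level about 35 mm over the tang. I'll compare the predicted head and tang corners with what the crop shows: scene head bottom edge (105,282) to (320,302), scene tang foot (160,388) to (290,400), and the side view's head end at (595–695,185–295).

Run:
```python
from h import *
o=ctrl.get_obs();Rt=R.from_rotvec(o['orientation']).as_matrix();ex=Rt[:,0]
for n,org in(('scene',(287,225)),('side',(302,110))):
    c=cam(n);f=lambda X:((proj(c,X)-org+.5)*6+(396*(n=='side'),0)).round(0)
    H=o['tcp_pos']-.0141*ex;H[2]=o['tcp_pos'][2]-.0065;l=np.array([-ex[1],ex[0],0])
    for z in(0,.031):print(n,'head z',z,{(a,b):f(H+a*.0295*ex+b*.0165*l+[0,0,z]).tolist() for a in(1,-1) for b in(1,-1)})
    S=np.array([.6026,.1143,.173]);d=np.radians(132.8);e=np.array([np.cos(d),np.sin(d),0]);l=np.array([-e[1],e[0],0])
    print('tang foot',{(a,b):f(S+a*.02*e+b*.005*l).tolist() for a in(1,-1) for b in(1,-1)},'collar',f(S))
```

```text
scene head z 0 {(1, 1): [327.0, 229.0], (1, -1): [307.0, 302.0], (-1, 1): [121.0, 207.0], (-1, -1): [95.0, 279.0]}
scene head z 0.031 {(1, 1): [327.0, 139.0], (1, -1): [307.0, 211.0], (-1, 1): [117.0, 118.0], (-1, -1): [90.0, 188.0]}
tang foot {(1, 1): [291.0, 385.0], (1, -1): [285.0, 408.0], (-1, 1): [154.0, 369.0], (-1, -1): [147.0, 392.0]} collar [219. 388.]
side head z 0 {(1, 1): [532.0, 258.0], (1, -1): [562.0, 213.0], (-1, 1): [663.0, 295.0], (-1, -1): [691.0, 249.0]}
side head z 0.031 {(1, 1): [534.0, 199.0], (1, -1): [564.0, 154.0], (-1, 1): [668.0, 235.0], (-1, -1): [696.0, 189.0]}
tang foot {(1, 1): [557.0, 336.0], (1, -1): [565.0, 323.0], (-1, 1): [642.0, 361.0], (-1, -1): [651.0, 347.0]} collar [604. 342.]
```

Run:
```python
from h import *
im=cv2.imread('pics/side1.png',0)
for y in(145,148,151,155):print(y,im[y,332:356])
print('collar rows')
for y in(165,167,169):print(y,im[y,322:352])
```

```text
145 [ 70  68  60  51  65  99 120 125 126 129 148 175 190 195 196 195 195 191
 170 139 142 156 159 159]
148 [ 48  49  49  54  75 108 128 141 152 159 166 175 184 188 189 188 176 138
 111 119 148 158 161 164]
151 [ 48  50  71 107 121 125 125 124 123 122 121 122 123 123 126 126 112 109
 113 127 151 154 151 142]
155 [103  94 101 122 130 127 128 127 125 126 126 126 126 126 125 121 110 105
 100  96  93  93  93  93]
collar rows
165 [103 116 139 158 173 190 198 192 160 134 130 130 130 131 134 137 143 150
 157 165 170 166 171 189 184 153 113  95  94  94]
167 [100 100 107 130 166 193 200 197 189 182 171 160 151 145 139 133 130 129
 129 130 132 135 157 190 197 184 134  97  94  94]
169 [113 105  98 105 134 175 196 200 200 200 199 198 196 194 191 186 180 171
 158 151 146 152 172 194 196 176 129  96  95  94]
```

Call:
arm_command:
  targets:
    - [-0.4, [0.001, 0, 0.03], [0.001, 0.001, -0.002]]
    - [-0.4, [0.001, 0, 0.06], [0.001, 0.001, -0.002]]
    - [-0.4, [0.001, 0, 0.07], [0.001, 0.001, -0.002]]
    - [-0.4, [0.001, 0, 0.08], [0.001, 0.001, -0.002]]
    - [-0.4, [0.001, 0, 0.085], [0.001, 0.001, -0.002]]
    - [-0.4, [0.001, 0, 0.09], [0.001, 0.001, -0.002]]
    - [-0.4, [0.001, 0, 0.09], [0.001, 0.001, -0.002]]

```text
time: 10.4
tcp_pos: [0.5935, 0.1253, 0.1921]
orientation: [1.254, 2.88, 0.002]
contact_force: [0.4, -0.2, -5.5]
finger_gap: 0.0324
grasp_force: 45.0
```

Call:
arm_command:
  targets:
    - [-0.4, [0, 0, 0.008], [0, 0, 0]]
    - [-0.4, [0, 0, 0.015], [0, 0, 0]]
    - [-0.4, [0, 0, 0.022], [0, 0, 0]]
    - [-0.4, [0, 0, 0.027], [0, 0, 0]]
    - [-0.4, [0, 0, 0.03], [0, 0, 0]]
    - [-0.4, [0, 0, 0.03], [0, 0, 0]]

```text
time: 11.0
tcp_pos: [0.5934, 0.1252, 0.1799]
orientation: [1.254, 2.88, 0.002]
contact_force: [-0.3, -0.3, -4.9]
finger_gap: 0.0329
grasp_force: 45.0
```

Inside the slot with no contact force. I'll lower it to the collar.

Call:
arm_command:
  targets:
    - [-0.4, [0, 0, 0.003], [0, 0, 0]]
    - [-0.4, [0, 0, 0.005], [0, 0, 0]]
    - [-0.4, [0, 0, 0.005], [0, 0, 0]]

```text
time: 11.3
tcp_pos: [0.5937, 0.1253, 0.1794]
orientation: [1.254, 2.88, 0.004]
contact_force: [-4.7, -0.5, 5.6]
finger_gap: 0.0326
grasp_force: 45.0
```

Call:
arm_command:
  targets:
    - [-0.2, [0, 0, -0.002], [0, 0, 0]]
    - [0, [0, 0, -0.003], [0, 0, 0]]
    - [0.4, [0, 0, -0.003], [0, 0, 0]]
    - [1, [0, 0, -0.003], [0, 0, 0]]
    - [1, [0, 0, -0.003], [0, 0, 0]]
    - [1, [0, 0, -0.003], [0, 0, 0]]
    - [1, [0, 0, -0.003], [0, 0, 0]]

```text
time: 12.0
tcp_pos: [0.5935, 0.1252, 0.1793]
orientation: [1.254, 2.88, 0.002]
contact_force: [-0.0, -0.7, 0.1]
finger_gap: 0.0746
grasp_force: 0.0
```

Run:
```python
from h import *
o=ctrl.get_obs();print(o['tcp_pos'],o['contact_force'],o['finger_gap'])
S=np.array([.6026,.1143,.173]);d=np.radians(132.8);e=np.array([np.cos(d),np.sin(d),0]);print(e)
go(S+.150*e+[0,0,.010],d)
t=[]
for n,(x,y) in (('scene',(320,275)),('side',(335,160))):
    im=ctrl.camera(n)[:,:,::-1];cv2.imwrite(f'pics/{n}2.png',im);c=im[y-50:y+50,x-33:x+33];t.append(cv2.resize(c,(396,600),interpolation=cv2.INTER_CUBIC))
cv2.imwrite('pics/t3.png',np.hstack(t))
```

```text
[0.59352631 0.12522898 0.17930907] [-0.03139176 -0.70827135  0.07347372] 0.07462233918432684
[-0.6794413   0.73372986  0.        ]
t 12.0 shift [ 0.3395 -0.001  -0.0092] turn [0.0019 0.0001 0.0034]
```

View pics/t3.png

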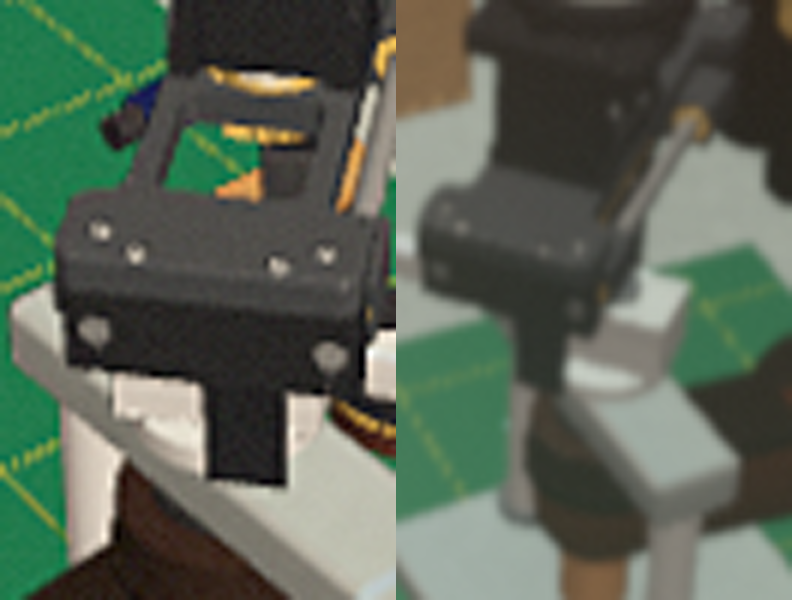

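The wrench sits flat on the collar with the fingers open. I'll slide along the handle to the grip.

Call:
arm_command:
  targets:
    - [1, [0.01, 0, -0.009], [0, 0, 0]]
    - [1, [0.1, 0, -0.009], [0, 0, 0]]
    - [1, [0.2, 0, -0.009], [0, 0, 0]]
    - [1, [0.3, 0, -0.009], [0, 0, 0]]
    - [1, [0.34, 0, -0.009], [0, 0, 0]]
    - [1, [0.34, 0, -0.009], [0, 0, 0]]
    - [0.4, [0.34, 0, -0.009], [0, 0, 0]]
    - [0.4, [0.34, 0, -0.009], [0, 0, 0]]
    - [0.4, [0.34, 0, -0.009], [0, 0, 0]]
    - [0.4, [0.34, 0, -0.009], [0, 0, 0]]

```text
time: 13.1
tcp_pos: [0.5014, 0.224, 0.1829]
orientation: [1.256, 2.879, 0.002]
contact_force: [0.1, -0.2, -0.3]
finger_gap: 0.0643
grasp_force: 0.0
```

Call:
arm_command:
  targets:
    - [0.4, [0, 0.012, 0], [0, 0, 0.04]]
    - [0.4, [-0.001, 0.024, 0], [0, 0, 0.08]]
    - [0.4, [-0.0015, 0.0337, 0], [0, 0, 0.115]]
    - [0.4, [-0.003, 0.045, 0], [0, 0, 0.153]]
    - [0.4, [-0.003, 0.045, 0], [0, 0, 0.153]]

```text
time: 13.6
tcp_pos: [0.5152, 0.2365, 0.1829]
orientation: [1.426, 2.799, 0.002]
contact_force: [-0.3, 0.3, 0.4]
finger_gap: 0.0607
grasp_force: 0.0
```

Call:
arm_command:
  targets:
    - [0.4, [0, 0.01, 0], [0, 0, 0.034]]
    - [0.4, [-0.0005, 0.02, 0], [0, 0, 0.068]]
    - [0.4, [-0.001, 0.03, 0], [0, 0, 0.102]]

```text
time: 13.9
tcp_pos: [0.5249, 0.2429, 0.183]
orientation: [1.539, 2.739, 0.002]
contact_force: [-2.4, -2.5, 0.0]
finger_gap: 0.061
grasp_force: 1.6
```

Call:
arm_command:
  targets:
    - [0.4, [0, 0.01, 0], [0, 0, 0.034]]
    - [0.4, [-0.0005, 0.02, 0], [0, 0, 0.068]]
    - [0.4, [-0.001, 0.03, 0], [0, 0, 0.102]]

```text
time: 14.2
tcp_pos: [0.5352, 0.2485, 0.1828]
orientation: [1.647, 2.675, 0.001]
contact_force: [-4.0, -3.4, 1.2]
finger_gap: 0.0609
grasp_force: 2.3
```

Call:
arm_command:
  targets:
    - [0.4, [0, 0.01, 0], [0, 0, 0.034]]
    - [0.4, [-0.0005, 0.02, 0], [0, 0, 0.068]]
    - [0.4, [-0.001, 0.03, 0], [0, 0, 0.102]]

```text
time: 14.5
tcp_pos: [0.5463, 0.2536, 0.1828]
orientation: [1.753, 2.606, 0.001]
contact_force: [-3.1, -4.3, -0.5]
finger_gap: 0.0607
grasp_force: 2.4
```

Call:
arm_command:
  targets:
    - [0.4, [0, 0.01, 0], [0, 0, 0.034]]
    - [0.4, [-0.0005, 0.02, 0], [0, 0, 0.068]]

```text
time: 14.7
tcp_pos: [0.5538, 0.2563, 0.1828]
orientation: [1.822, 2.559, 0.001]
contact_force: [-3.3, -5.0, -0.3]
finger_gap: 0.0612
grasp_force: 2.5
```

Call:
arm_command:
  targets:
    - [0.4, [0, 0.01, 0], [0, 0, 0.034]]
    - [0.4, [-0.0005, 0.02, 0], [0, 0, 0.068]]

```text
time: 14.9
tcp_pos: [0.5613, 0.2588, 0.1828]
orientation: [1.89, 2.509, 0.001]
contact_force: [-4.1, -4.3, 0.3]
finger_gap: 0.061
grasp_force: 2.6
```

Call:
arm_command:
  targets:
    - [0.4, [0, 0.01, 0], [0, 0, 0.034]]
    - [0.4, [-0.0005, 0.02, 0], [0, 0, 0.068]]

```text
time: 15.1
tcp_pos: [0.569, 0.2607, 0.1828]
orientation: [1.956, 2.458, 0.0]
contact_force: [-3.7, -4.3, 1.0]
finger_gap: 0.0609
grasp_force: 2.7
```

Call:
arm_command:
  targets:
    - [0.4, [0, 0.01, 0], [0, 0, 0.034]]
    - [0.4, [-0.0005, 0.02, 0], [0, 0, 0.068]]

```text
time: 15.3
tcp_pos: [0.5767, 0.2623, 0.1827]
orientation: [2.021, 2.405, -0.0]
contact_force: [-4.8, -5.8, 0.8]
finger_gap: 0.0609
grasp_force: 2.8
```

Call:
arm_command:
  targets:
    - [0.4, [0, 0.01, 0], [0, 0, 0.034]]
    - [0.4, [-0.0005, 0.02, 0], [0, 0, 0.068]]

```text
time: 15.5
tcp_pos: [0.5846, 0.2633, 0.1827]
orientation: [2.085, 2.35, -0.001]
contact_force: [-4.9, -5.4, 0.6]
finger_gap: 0.0612
grasp_force: 2.9
```

Call:
arm_command:
  targets:
    - [0.4, [0, 0.01, 0], [0, 0, 0.034]]
    - [0.4, [-0.0005, 0.02, 0], [0, 0, 0.068]]

```text
time: 15.7
tcp_pos: [0.5924, 0.2641, 0.1827]
orientation: [-2.147, -2.294, 0.001]
contact_force: [-5.7, -4.8, 1.6]
finger_gap: 0.0613
grasp_force: 3.0
```

Call:
arm_command:
  targets:
    - [0.4, [0, 0.01, 0], [0, 0, 0.034]]
    - [0.4, [-0.0005, 0.02, 0], [0, 0, 0.068]]

```text
time: 15.9
tcp_pos: [0.6003, 0.2645, 0.1827]
orientation: [-2.207, -2.236, 0.001]
contact_force: [-4.8, -5.0, 0.5]
finger_gap: 0.0611
grasp_force: 3.1
```

Call:
arm_command:
  targets:
    - [0.4, [0, 0.01, 0], [0, 0, 0.034]]
    - [0.4, [-0.0005, 0.02, 0], [0, 0, 0.068]]

```text
time: 16.1
tcp_pos: [0.6082, 0.2645, 0.1826]
orientation: [-2.266, -2.176, 0.001]
contact_force: [-5.7, -5.9, 1.7]
finger_gap: 0.0608
grasp_force: 3.2
```

Call:
arm_command:
  targets:
    - [0.4, [0, 0.01, 0], [0, 0, 0.034]]
    - [0.4, [-0.0005, 0.02, 0], [0, 0, 0.068]]

```text
time: 16.3
tcp_pos: [0.6161, 0.264, 0.1826]
orientation: [-2.323, -2.115, 0.001]
contact_force: [-6.7, -5.3, 1.1]
finger_gap: 0.0613
grasp_force: 3.3
```

Call:
arm_command:
  targets:
    - [0.4, [0, 0.01, 0], [0, 0, 0.034]]
    - [0.4, [-0.0005, 0.02, 0], [0, 0, 0.068]]

```text
time: 16.5
tcp_pos: [0.6239, 0.2632, 0.1826]
orientation: [-2.378, -2.052, 0.002]
contact_force: [-6.9, -4.5, 1.5]
finger_gap: 0.0609
grasp_force: 3.4
```

Call:
arm_command:
  targets:
    - [0.4, [0, 0.01, 0], [0, 0, 0.034]]
    - [0.4, [-0.0005, 0.02, 0], [0, 0, 0.068]]

```text
time: 16.7
tcp_pos: [0.6317, 0.2619, 0.1825]
orientation: [-2.432, -1.988, 0.002]
contact_force: [-8.5, -4.7, 1.3]
finger_gap: 0.0608
grasp_force: 3.4
```

Call:
arm_command:
  targets:
    - [0.4, [0, 0.01, 0], [0, 0, 0.034]]
    - [0.4, [-0.0005, 0.02, 0], [0, 0, 0.068]]

```text
time: 16.9
tcp_pos: [0.6398, 0.2606, 0.1826]
orientation: [-2.484, -1.922, 0.0]
contact_force: [-4.4, -3.5, 0.4]
finger_gap: 0.0613
grasp_force: 2.2
```

The force dropped, so the handle has broken over. One tiny extra step well inside the break-over window, then I'll back off gently.

Call:
arm_command:
  targets:
    - [0.4, [0, 0.005, 0], [0, 0, 0.017]]

```text
time: 17.0
tcp_pos: [0.6421, 0.2602, 0.1827]
orientation: [-2.497, -1.906, -0.001]
contact_force: [-4.2, -2.5, 0.4]
finger_gap: 0.0612
grasp_force: 1.8
```

Call:
arm_command:
  targets:
    - [0.4, [0, -0.01, 0], [0, 0, -0.034]]
    - [0.4, [-0.0005, -0.02, 0], [0, 0, -0.068]]
    - [0.4, [-0.001, -0.03, 0], [0, 0, -0.102]]
    - [0.4, [-0.002, -0.04, 0], [0, 0, -0.136]]
    - [0.4, [-0.003, -0.05, 0], [0, 0, -0.17]]
    - [0.4, [-0.005, -0.06, 0], [0, 0, -0.204]]
    - [0.4, [-0.006, -0.067, 0], [0, 0, -0.23]]
    - [0.4, [-0.006, -0.067, 0], [0, 0, -0.23]]

```text
time: 17.8
tcp_pos: [0.6155, 0.2651, 0.1834]
orientation: [-2.312, -2.127, -0.003]
contact_force: [0.1, -0.3, -0.5]
finger_gap: 0.0609
grasp_force: 0.0
```

Run:
```python
from h import *
o=ctrl.get_obs();print(o['contact_force'],o['grasp_force'])
im=ctrl.camera('scene')[:,:,::-1];a=cv2.resize(im[215:315,260:393],(532,400),interpolation=cv2.INTER_CUBIC)
cv2.imwrite('pics/s3.png',a)
```

```text
[ 0.07964726 -0.27760811 -0.52066015] 0.0
```

View pics/s3.png

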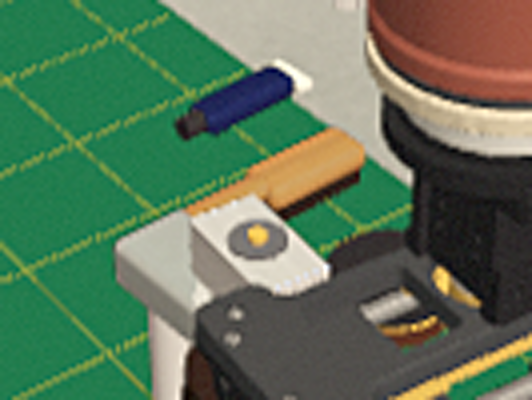

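The head sits level on the screw, nothing is touching it, and the bystanders in view are in place. I'll open and lift straight clear.

Call:
arm_command:
  targets:
    - [0.8, [0, 0, 0], [0, 0, 0]]
    - [0.8, [0, 0, 0], [0, 0, 0]]
    - [0.8, [0, 0, -0.04], [0, 0, 0]]
    - [0.8, [0, 0, -0.1], [0, 0, 0]]
    - [0.8, [0, 0, -0.2], [0, 0, 0]]
    - [0.8, [0, 0, -0.28], [0, 0, 0]]
    - [0.8, [0, 0, -0.3], [0, 0, 0]]
    - [0.8, [0, 0, -0.3], [0, 0, 0]]
    - [0.8, [0, 0, -0.3], [0, 0, 0]]

```text
time: 18.75
tcp_pos: [0.6153, 0.2645, 0.3024]
orientation: [-2.313, -2.125, -0.001]
contact_force: [-0.2, 0.6, -0.7]
finger_gap: 0.0785
grasp_force: 0.0
```

Run:
```python
from h import *
o=ctrl.get_obs();print(o['time'],o['tcp_pos'],o['contact_force'])
print(ctrl.sign_off())
```

```text
18.75 [0.61529848 0.26453043 0.30242769] [-0.15397848  0.55406666 -0.73000656]
the job is handed in; nothing more can be done
None
```

I seated the wrench on the tang and tightened the screw until the force on the handle dropped (the click), then backed off and left the wrench on the screw untouched, handing in at 18.75 s; no verdict came back, and I did not measure the pin or pad height.

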